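# Bolt the mould clamp against its spring catch

## Robot

A 6-joint arm with a two-finger parallel gripper is mounted at the origin on the work surface. World frame = base frame: x ahead of the robot, y to its left, z up, the work surface at z = 0. Lengths are in m, angles in degrees, forces in N, time in s.
With the tool pointing down it reaches from about 0.3 to 0.75 m from the base axis. Payload 8.5 kg.
Tool frame: the origin (TCP) lies at the centre of the arm's flange, where the gripper is bolted on; the fingertips stand 173 mm ahead of it and the grasp point (between the pads) lies 155 mm ahead of it (env.grip_point_offset is the z of the grasp point in the tool frame, in m); z points along the fingers, y is the direction in which the jaws open and shut (so a half turn about z gives the same grasp; the last joint's range is limited). The gripper opens to 85 mm and grips with 20 to 120 N. Pads are 22 mm wide; open, the fingers measure 114 mm over their backs; the gripper's body (76 mm by 85 mm) begins 54 mm behind the grasp point. The pads swing forward as they close: fully open they stand 13 mm farther back than shut.
Start: joints at [-86.992, 21.807, 74.336, -0, 83.858, -12.336], TCP at [0.146, -0.53, 0.405] pointing down, gripper open.
Joint ranges: [-178.18, 178.18], [-50.72, 133.34], [12.68, 142.11], [-81.47, 261.47], [9.98, 163.14], [-165.26, 165.26]. Speed limits (degrees/s): [136.94, 136.94, 180, 180, 180, 180].

## Interface

Orientations are given as a 3x3 rotation matrix whose columns are the frame's x, y, z axes.
In Python, from rig import env, get_image, nets gives the robot as it stands.
- The arm moves only by the tool send_rows, never from a script. Its arguments are lists of equal length, an entry for each row: "xyz": the shift along the tool's x, y, z in mm, a list of three; "spin": the turn about the tool's z in degrees. A call has 1 to 20 rows; each row is the pose to reach, as a shift and turn from the pose measured when the call began, along the tool's axes at that moment; what a row does not reach only later rows make up. A row lasts 1/8 s, in which the tool goes at most 62.5 mm and 10.7 degrees, less where a joint would pass 70% of its speed; a pose out of reach is approached as far as the arm can. A call with a gripper value outside its range is refused whole. "hand" is the opening, from 0 (shut) to 1 (fully open), set as the call begins (left out, the last holds). The fingers move at their own pace and stop on an object; "force" is the grip in N (left out, the last holds). Time passes only in rows, so rows that repeat a pose let the fingers close. It gives the time, the measured TCP pose, the force and the opening at its end, in the units of the state.
- env.observe(): the state, without advancing time (a new reading comes with each control period).
- get_image(name): name is "side" or "top" or "wrist"; returns a dict with "pixels" (420x560x3 uint8, red, green, blue), "range_z" (420x560 float32, m along the optical axis (not along the pixel's ray), 0 where there is no reading), "fov_y" (degrees; the focal length in pixels is half the picture's height over the tangent of half this angle, whatever the lens; pixels are square), "cx", "cy" (the principal point, pixels), "cam_to_world" (4x4, takes a point from camera to world coordinates). Camera axes: x right, y down, z forward; pixel columns grow to the right and rows downward; lengths in m; the calibration is good to about 2 mm. The wrist camera is an equidistant fisheye: a pixel r from the principal point sees the ray r / f radians off the axis. A picture is of the moment at which its call begins.
- env.close_job(): hands the job in, once; it reports no verdict.
Trained networks look in a picture, given as the dict that the camera call returned (one of the last four; its "shot" number tells which), for a name from the list of things; names that differ only in an ending like _2 or _b are one class to them, and where a whole thing is asked for, a point or a joint stands for the part that bears it (a point fixed in the world has none). Each returns a list of dicts, best first, with "confidence" (0 to 1); they miss things now and then, are a little off and sometimes report something else, mostly with a low value. They report only what shows in the picture. A call takes as long as a camera call.
- nets.silhouettes(picture, name): "pixels" (420x560 bool, what is visible of it) and "box" ([centre column, centre row, width, height] in pixels, round what is visible of it).
The state is a dict: "time_s": time; "q": joint angles; "qvel": joint speeds; "joint_efforts": joint torques, N m; "position": TCP position; "tool_rot": TCP orientation; "ft_force": force on the tool from outside, world axes, zero at the start; "wrist_torque": the same for the moment, N m; "grip_width": finger opening in m.
Only numpy, scipy, OpenCV 4.12 (cv2) and the standard library are available. Lean on these libraries where they do the work, as an engineer would, in place of code of your own. Each camera call takes 0.05 s, during which the arm holds its last target. There are 200 camera calls.

## Task

Bolt down the clamp frame of the plaster mould: press the long spring catch bar fully down with one fingertip and, keeping it held down all the way, push the bolt's upright lug with the other fingertip until the bolt is fully home in its keeper. Then lift off so that the catch springs back up and locks the bolt. Leave the pots and tools that stand around where they are.

Things in the scene. Friction and masses are not known exactly. Their poses are not given: they have to be found in the camera images.
- catch_bar (a point): Centre of the top of the spring catch bar: flat steel, 115 mm long (its y), 26 mm wide (x), 8 mm thick, top 86 mm above the table when up. It may be pressed anywhere along it and a fingertip can slide along it. Axes: x from the bar towards the bolt, y the way the bolt slides home, z up. It lies parallel to the bolt, 60 mm away between centre lines, with nothing between them above 64 mm.
- bolt_lug (a point): Centre of the top of the bolt's upright steel lug: 26 mm wide (x), 10 mm thick (y), 40 mm high, top 104 mm above the table (bolt's own top 64 mm, its guides 67.5 mm). y is the way it slides home: push its rear (-y) face. With the bolt back the lug is 60 mm along x and 2.5 mm behind (-y) the catch bar's centre. It moves with the bolt.
- bolt (a joint): How far the bolt has been slid (m): 0 fully back, 0.046 fully home, at its end stop with its nose through the keeper on the mould frame. About 3 N slide it and it stays where it is left. With the catch bar up, a tongue stops the teeth on the bolt's side; it is free once the bar is 6 mm or more down.
- catch (a joint): How far the catch bar is pressed straight down (m): 0 up, 0.010 fully down on a hard stop. The spring takes about 5 N to start and 9 N at the bottom, and lifts the bar again by itself when it is let go.
- clamp: The mould clamp, fixed to the table: a plywood board 170 by 420 mm and 18 mm thick, on it a steel plinth (top 40 mm high) with the bolt and the catch, and beyond them along y a plaster mould under a hinged steel frame (at most 50 mm high). Origin on the table, midway between the catch bar (at x -30 mm) and the bolt (at x +30 mm); y is the way the bolt slides home, z up. The board reaches from y -120 to +300 mm.
- cup: Bystander: raw clay cup, 76 mm across, 80 mm high, origin under its centre.
- mug: Bystander: raw clay mug with a handle, 76 mm across, 85 mm high, origin under its centre.
- lidded_pot: Bystander: grey pot with a pale lid, 86 mm across, 72 mm high, origin under its centre.
- brush: Bystander: brush 170 mm long, lying along its own x, origin near its middle, on the table.
- rib: Bystander: flat wooden rib 35 by 100 by 8 mm, origin under its centre.
- slip_bowl: Bystander: white bowl 120 mm across, 60 mm high, origin under its centre.
- turned_stem: Bystander: turned clay stem 96 mm across, 120 mm high, origin under its centre.

How it is judged:
By the outcome, as a careful person would: the job done as asked, in the order asked, and still so for the second after the job is handed in, with the robot touching nothing.
It also fails if it takes over 35 s, if anything falls off the work surface, if the arm or the gripper's body presses on something with over 40 N, if the wrist force passes 120 N, or if a joint passes its speed limit or range.

## Working session

There is one attempt and no reset: what is moved stays moved. The work goes in short steps, Python scripts to look and compute and a tool call to move; the robot and the scene stay as the last step left them, time stands still between calls to the robot, and variables do not carry over. Pictures are saved under pics/ and viewed, on a budget of 10 in all, crops included, one or two more only if the job needs it, and the job is handed in when it is done.

Besides the shell and the picture viewer there is one more tool, called as name(argument=value, ...), one argument or row to a line, values as JSON. send_rows: Moves the arm, as the interface text tells. Its arguments: {"type":"object","properties":{"xyz":{"type":"array"},"spin":{"type":"array"},"hand":{"type":"number"},"force":{"type":"number"}},"required":["xyz","spin"]}

```bash
mkdir -p pics; cat > h.py <<'E'
import numpy as np, cv2
from rig import env, get_image, nets
def pts(p):
    h,w=p["range_z"].shape; f=h/2/np.tan(np.radians(p["fov_y"])/2)
    v,u=np.mgrid[:h,:w]; z=p["range_z"]
    c=np.stack([(u-p["cx"])/f*z,(v-p["cy"])/f*z,z],-1)
    M=np.array(p["cam_to_world"]); w=c@M[:3,:3].T+M[:3,3]
    w[z<=0]=np.nan
    return w
def save(p,n): cv2.imwrite(f"pics/{n}.png",p["pixels"][:,:,::-1])
E
python3 - <<'E'
from h import *
s=env.observe(); print(s["position"],np.round(s["tool_rot"],3).tolist(),s["time_s"],s["grip_width"])
for n in ["top","side"]:
    p=get_image(n); save(p,n+"0"); w=pts(p); np.save(n+"0.npy",w)
    print(n,np.round(np.array(p["cam_to_world"]),3).tolist())
    for k in ["catch_bar","bolt_lug","clamp","cup","mug","lidded_pot","brush","rib","slip_bowl","turned_stem"]:
        for d in nets.silhouettes(p,k)[:2]:
            q=w[d["pixels"]]; q=q[~np.isnan(q[:,0])]
            print(k,round(d["confidence"],2),np.round(d["box"]),np.round(np.median(q,0),3) if len(q) else None,np.round(np.percentile(q,[3,97],axis=0),3).tolist() if len(q) else None)
E
```

```text
[ 0.14551054 -0.53035298  0.40408934] [[0.964, 0.265, -0.0], [0.265, -0.964, 0.002], [0.0, -0.001, -1.0]] 0.0 0.08503996178095789
top [[0.015, -0.984, 0.178, 0.323], [-1.0, -0.015, 0.005, 0.004], [-0.002, -0.178, -0.984, 1.504], [0.0, 0.0, 0.0, 1.0]]
catch_bar 0.29 [269. 212. 138.  93.] [0.579 0.04  0.04 ] [[0.468, -0.147, 0.013], [0.695, 0.231, 0.086]]
bolt_lug 0.51 [295. 206.  40.  17.] [ 0.582 -0.051  0.064] [[0.56, -0.095, 0.057], [0.607, 0.012, 0.106]]
bolt_lug 0.39 [118. 241.  33.  30.] [0.48  0.507 0.044] [[0.445, 0.477, 0.018], [0.522, 0.543, 0.124]]
clamp 0.93 [269. 211. 135.  95.] [0.578 0.04  0.04 ] [[0.468, -0.144, 0.013], [0.694, 0.229, 0.086]]
cup 0.82 [356. 229.  19.  23.] [ 0.53  -0.239  0.025] [[0.491, -0.265, -0.001], [0.557, -0.199, 0.082]]
mug 0.65 [218. 241.  26.  34.] [0.488 0.207 0.02 ] [[0.439, 0.162, -0.0], [0.523, 0.233, 0.087]]
lidded_pot 0.95 [319. 182.  29.  27.] [ 0.672 -0.114  0.072] [[0.636, -0.151, 0.057], [0.712, -0.078, 0.078]]
lidded_pot 0.7 [295. 210.  42.  18.] [ 0.584 -0.05   0.063] [[0.561, -0.094, 0.038], [0.61, 0.015, 0.105]]
brush 0.65 [281.
[... 1043 characters left out ...]
 43.  38.] [0.476 0.523 0.117] [[0.446, 0.482, 0.018], [0.521, 0.548, 0.122]]
lidded_pot 0.77 [266. 194.  28.  35.] [ 0.665 -0.094  0.068] [[0.633, -0.144, 0.005], [0.706, -0.071, 0.073]]
brush 0.83 [323. 252.  44.  34.] [0.442 0.02  0.016] [[0.409, -0.07, 0.0], [0.471, 0.078, 0.021]]
brush 0.46 [267. 253. 143. 118.] [0.577 0.088 0.039] [[0.468, -0.106, 0.01], [0.695, 0.249, 0.084]]
rib 0.68 [216. 242.  32.  25.] [0.738 0.087 0.006] [[0.713, 0.039, -0.003], [0.765, 0.131, 0.01]]
slip_bowl 0.79 [374. 149.  34.  28.] [ 0.437 -0.49   0.036] [[0.388, -0.516, 0.005], [0.486, -0.407, 0.058]]
slip_bowl 0.21 [283. 210.  33.  34.] [ 0.578 -0.064  0.063] [[0.558, -0.086, 0.053], [0.605, 0.019, 0.103]]
```

```bash
python3 - <<'E'
from h import *
a=cv2.imread("pics/top0.png")[150:280,180:380]; b=cv2.imread("pics/side0.png")[160:320,180:380]
cv2.imwrite("pics/v1.png",np.vstack([cv2.resize(a,None,fx=2.6*1.2,fy=2.6,interpolation=2)[:, :520],cv2.resize(b,(520,260),interpolation=2)]) if 0 else np.hstack([cv2.resize(a,(400,260),interpolation=2),cv2.resize(b,(400,320),interpolation=2)[:260]]))
for n in ["top0","side0"]:
    w=np.load(n+".npy")
    x,y,z=np.moveaxis(w,-1,0)
    box=(x>.45)&(x<.7)&(y>-.2)&(y<.3)
    for nm,lo,hi in [("bar",.078,.091),("lug",.096,.112)]:
        m=box&(z>lo)&(z<hi)&(np.hypot(x-.67,y+.114)>.06)&(np.hypot(x-.485,y-.21)>.07)
        q=w[m]; 
        if len(q)<3: print(n,nm,len(q)); continue
        r=cv2.minAreaRect((q[:,:2]*1000).astype(np.float32)); print(n,nm,len(q),r,q.mean(0).round(4))
    m=box&(z>.008)&(z<.024)&(y<.3)
    q=w[box&(z>.03)&(z<.0465)]; r=cv2.minAreaRect((q[:,:2]*1000).astype(np.float32)); print(n,"plinth",r,len(q))
    q=w[m];r=cv2.minAreaRect((q[:,:2]*1000).astype(np.float32)); print(n,"board",r,len(q))
E
```

```text
top0 bar 304 ((529.2695922851562, -93.69609069824219), (214.8515625, 77.31133270263672), 74.59417724609375) [ 0.5177 -0.0619  0.0854]
top0 lug 26 ((572.369384765625, -80.36444091796875), (9.692217826843262, 23.452865600585938), 68.52713012695312) [ 0.572  -0.0802  0.1039]
top0 plinth ((583.47509765625, 32.30101013183594), (248.48289489746094, 455.9773254394531), 2.636812686920166) 3246
top0 board ((574.7740478515625, 45.3099365234375), (489.721923828125, 249.50546264648438), 89.97432708740234) 1942
side0 bar 352 ((529.1781616210938, -102.46964263916016), (196.54293823242188, 87.87100219726562), 69.20943450927734) [ 0.5199 -0.0566  0.084 ]
side0 lug 39 ((571.1331787109375, -76.59178161621094), (11.969947814941406, 26.363557815551758), 70.24681091308594) [ 0.5702 -0.0749  0.1012]
side0 plinth ((582.0645141601562, 32.614471435546875), (249.0614776611328, 461.3848571777344), 2.3104443550109863) 4042
side0 board ((574.1377563476562, 36.569610595703125), (473.33349609375, 248.44610595703125), 89.7127685546875) 2122
```

View pics/v1.png

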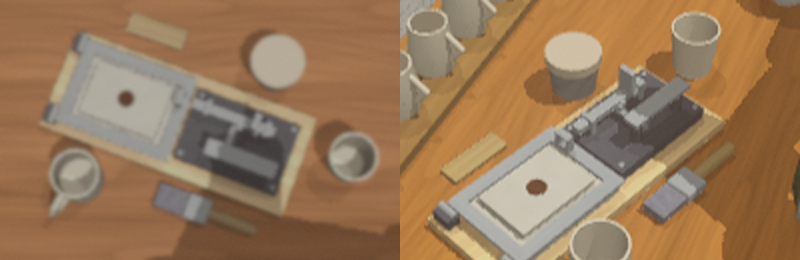

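```bash
python3 - <<'E'
from h import *
for n in ["top0","side0"]:
    w=np.load(n+".npy"); x,y,z=np.moveaxis(w,-1,0)
    # bar only: near (.517,-.06)
    m=(np.hypot(x-.518,y+.062)<.075)&(z>.075)&(z<.092)&(((x-.518)*.95-(y+.062)*.31)<.035)
    q=w[m]; r=cv2.minAreaRect((q[:,:2]*1000).astype(np.float32)); print(n,r,np.median(q,0).round(4),q.mean(0).round(4))
    u,s,v=np.linalg.svd(q[:,:2]-q[:,:2].mean(0)); print("dir",v[0],np.degrees(np.arctan2(v[0][0],v[0][1])))
    m=(np.hypot(x-.5715,y+.079)<.03)&(z>.095)&(z<.112); q=w[m]; print("lug",q.min(0).round(4),q.max(0).round(4),np.median(q,0).round(4))
    # board: outline by board surface
    m=(z>.010)&(z<.024)&(x>.44)&(x<.72)&(y>-.19)&(y<.28)
    m&=(abs((x-.545)*.95-(y+.07)*.31-.03*0)<.10)
    q=w[m]; r=cv2.minAreaRect((q[:,:2]*1000).astype(np.float32)); print("board",r,len(q))
    # frame
    m=(z>.0365)&(z<.055)&(abs((x-.545)*.95-(y+.07)*.31)<.10)&(y>.03)&(y<.28)&(np.hypot(x-.485,y-.21)>.065)
    q=w[m]; r=cv2.minAreaRect((q[:,:2]*1000).astype(np.float32)); print("frame",r,len(q))
E
```

```text
top0 ((517.2033081054688, -57.36299514770508), (114.4864501953125, 26.846885681152344), 70.25765228271484) [ 0.5165 -0.0569  0.0857] [ 0.5167 -0.0575  0.0855]
dir [0.34453612 0.93877306] 20.15348157985502
lug [ 0.5599 -0.0864  0.0957] [ 0.5847 -0.0742  0.1098] [ 0.5703 -0.08    0.1039]
board ((572.6502685546875, 29.519058227539062), (454.2123718261719, 190.17138671875), 70.98727416992188) 1703
frame ((613.8447265625, 121.52891540527344), (237.29248046875, 153.6173858642578), 70.18350982666016) 2384
side0 ((515.4920654296875, -54.5052490234375), (116.57647705078125, 28.23101043701172), 69.20943450927734) [ 0.5149 -0.0501  0.0843] [ 0.5148 -0.0505  0.084 ]
dir [0.34737518 0.93772623] 20.326853298922
lug [ 0.5587 -0.0859  0.0961] [ 0.5843 -0.0667  0.1054] [ 0.5693 -0.0752  0.1015]
board ((591.2438354492188, 43.38890075683594), (422.2817077636719, 190.60879516601562), 69.90910339355469) 1673
frame ((615.843505859375, 124.53575134277344), (238.23617553710938, 155.42807006835938), 71.24590301513672) 2913
```

The wide top view shows the bar at about (240,160), the lug near (262,125), and the mould to the left. The bar's yaw is about 20°, its centre is about (0.517, -0.057), and the lug is where the geometry predicts. I'm moving above it now.

send_rows(
  xyz=[
    [41, -26, 0],
    [82, -53, 0],
    [123, -79, 0],
    [164, -106, 0],
    [205, -132, 0],
    [246, -159, 0],
    [287, -185, 0],
    [328, -212, 0],
    [369, -238, 0],
    [410, -265, 0],
    [451, -291, 0],
    [492, -318, 0],
    [492, -318, 0],
    [492, -318, 40],
    [492, -318, 80],
    [492, -318, 90],
    [492, -318, 90],
  ],
  spin=[-5, -10, -15, -20, -25, -30, -35, -40, -45, -50, -54.6, -54.6, -54.6, -54.6, -54.6, -54.6, -54.6],
  hand=0.54,
)

```text
time_s: 3.22
position: [0.5359, -0.0941, 0.3153]
tool_rot: [[0.344, 0.939, 0.0], [0.939, -0.344, -0.0], [-0.0, 0.0, -1.0]]
ft_force: [-0.2, 0.1, 0.2]
grip_width: 0.046
```

```bash
python3 - <<'E'
from h import *
p=get_image("wrist"); s=get_image("side"); t=get_image("top")
a=cv2.resize(p["pixels"],(560,420)); b=cv2.resize(s["pixels"][150:290,220:340],(240,280),interpolation=2)
c=cv2.resize(t["pixels"][140:280,220:340],(240,280),interpolation=2)
im=np.zeros((560,800,3),np.uint8); im[:420,:560]=a; im[:280,560:]=b; im[280:,560:]=c
cv2.imwrite("pics/v2.png",im[:,:,::-1])
print(p["cx"],p["cy"],p["fov_y"],np.round(p["cam_to_world"],3).tolist())
# fisheye deprojection
z=p["range_z"];h,w=z.shape; f=h/2/np.tan(np.radians(p["fov_y"])/2)
v,u=np.mgrid[:h,:w]; du=u-p["cx"];dv=v-p["cy"]; r=np.hypot(du,dv)+1e-9; th=r/f
k=np.tan(th)/r*z; M=np.array(p["cam_to_world"])
W=np.stack([du*k,dv*k,z],-1)@M[:3,:3].T+M[:3,3]; ok=(z>0)&(th<1.4)
x,y,Z=np.moveaxis(W,-1,0)
a=np.radians(20); ex=np.array([np.cos(a),-np.sin(a)]); ey=np.array([np.sin(a),np.cos(a)])
bar=np.array([.5168,-.057])
X=(W[...,:2]-bar)@ex; Y=(W[...,:2]-bar)@ey
for n,m in [("bar",ok&(abs(X)<.025)&(abs(Y)<.08)&(Z>.078)&(Z<.094)),("lug",ok&(abs(X-.06)<.03)&(abs(Y)<.03)&(Z>.095)&(Z<.112)),("tips",ok&(Z>.118)&(Z<.2)&(abs(X-.03)<.08)&(abs(Y+.028)<.05))]:
    if m.sum(): print(n,m.sum(),[np.round(np.percentile(q[m]*1000,[1,5,50,95,99]),1).tolist() for q in (X,Y,Z)])
    if m.sum() and n=="bar": print(cv2.minAreaRect((W[m][:,:2]*1000).astype(np.float32)))
E
```

```text
281.3020675710167 212.82061333891028 65.70646984690485 [[0.939, -0.331, -0.09, 0.558], [-0.343, -0.906, -0.247, -0.032], [0.001, 0.263, -0.965, 0.284], [0.0, 0.0, 0.0, 1.0]]
bar 6940 [[-13.4, -12.2, 0.1, 11.4, 12.1], [-52.4, -43.2, 8.5, 54.4, 58.5], [82.3, 84.7, 85.9, 87.0, 87.5]]
((516.8134765625, -54.58517074584961), (114.80464935302734, 26.37969207763672), 69.97635650634766)
lug 822 [[46.2, 46.9, 58.6, 70.4, 71.7], [-4.7, -4.2, 0.7, 4.6, 4.7], [95.4, 97.9, 103.7, 105.0, 105.4]]
tips 8853 [[-23.0, -15.2, 7.6, 75.5, 83.6], [-39.1, -35.8, -21.2, -15.8, -14.9], [147.9, 153.6, 190.7, 199.5, 199.9]]
```

View pics/v2.png

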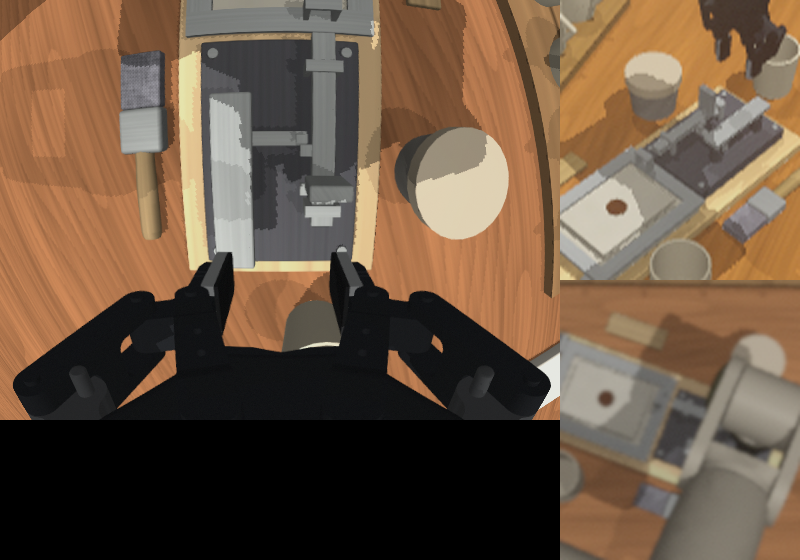

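The wrist view shows the bar's centre near (230,180) and the lug near (328,188). The fingertips, at about (222,258) and (345,258), line up with both and sit behind the lug. I'm descending to just above the bar.

send_rows(
  xyz=[
    [0, 0, 25],
    [0, 0, 45],
    [0, 0, 56],
    [0, 0, 58],
    [0, 0, 58],
  ],
  spin=[0, 0, 0, 0, 0],
)

```text
time_s: 4.0
position: [0.5363, -0.0939, 0.259]
tool_rot: [[0.343, 0.939, 0.004], [0.939, -0.343, -0.002], [-0.0, 0.004, -1.0]]
ft_force: [0.9, -0.1, 0.2]
grip_width: 0.0466
```

send_rows(
  xyz=[
    [0, 0, 2],
    [0, 0, 4],
    [0, 0, 6],
    [0, 0, 7],
    [0, 0, 7],
  ],
  spin=[0, 0, 0, 0, 0],
)

```text
time_s: 4.62
position: [0.5366, -0.094, 0.2524]
tool_rot: [[0.343, 0.939, 0.005], [0.939, -0.343, -0.002], [-0.0, 0.005, -1.0]]
ft_force: [0.2, 0.8, 5.6]
grip_width: 0.0461
```

send_rows(
  xyz=[
    [0, 0, 3],
    [0, 0, 6],
    [0, 0, 8],
    [0, 0, 8],
  ],
  spin=[0, 0, 0, 0],
)

```text
time_s: 5.12
position: [0.5365, -0.094, 0.2468]
tool_rot: [[0.343, 0.939, 0.007], [0.939, -0.343, -0.003], [-0.001, 0.007, -1.0]]
ft_force: [-6.8, 1.0, 25.8]
grip_width: 0.0462
```

send_rows(
  xyz=[
    [0, 0, 1],
    [0, 0, 2],
    [0, 0, 2],
  ],
  spin=[0, 0, 0],
)

```text
time_s: 5.5
position: [0.5363, -0.0939, 0.2469]
tool_rot: [[0.343, 0.939, 0.008], [0.939, -0.343, -0.004], [-0.001, 0.008, -1.0]]
ft_force: [-5.7, 2.3, 23.1]
grip_width: 0.0464
```

```bash
cat >> h.py <<'E'
a=np.radians(20); ex=np.array([np.cos(a),-np.sin(a)]); ey=np.array([np.sin(a),np.cos(a)]); bar=np.array([.5168,-.057])
def check(view=None):
    p=get_image("wrist"); z=p["range_z"];h,w=z.shape; f=h/2/np.tan(np.radians(p["fov_y"])/2)
    v,u=np.mgrid[:h,:w]; du=u-p["cx"];dv=v-p["cy"]; r=np.hypot(du,dv)+1e-9; th=r/f
    k=np.tan(th)/r*z; M=np.array(p["cam_to_world"])
    W=np.stack([du*k,dv*k,z],-1)@M[:3,:3].T+M[:3,3]; ok=(z>0)&(th<1.4)
    X=(W[...,:2]-bar)@ex; Y=(W[...,:2]-bar)@ey; Z=W[...,2]
    for n,m in [("bar",ok&(abs(X)<.010)&(Y>.035)&(Y<.055)&(Z>.06)&(Z<.1)),("lugtop",ok&(abs(X-.06)<.02)&(Y>-.03)&(Y<.08)&(Z>.098)&(Z<.112)),("plinth",ok&(abs(X-.03)<.008)&(Y>-.02)&(Y<.05)&(Z<.05))]:
        if m.sum(): print(n,m.sum(),[np.round(np.percentile(q[m]*1000,[1,5,50,95,99]),1).tolist() for q in (X,Y,Z)])
    if view: save(p,view)
    s=env.observe(); d=s["position"][:2]-bar; print("tcp XY",d@ex,d@ey,s["position"][2],"F",np.round(s["ft_force"],1),np.round(s["wrist_torque"],2),s["time_s"])
E
python3 -c "
from h import *
check('v3')"
```

```text
bar 2029 [[-9.8, -8.9, 0.3, 9.0, 9.8], [35.2, 36.0, 45.0, 54.0, 54.7], [74.5, 74.8, 75.9, 77.0, 77.4]]
lugtop 2511 [[46.2, 47.3, 57.7, 69.6, 71.2], [-28.4, -22.4, -0.8, 4.8, 5.0], [98.3, 99.4, 103.7, 108.9, 111.3]]
plinth 3705 [[22.1, 22.8, 30.1, 37.2, 37.9], [-19.3, -16.2, 16.4, 46.7, 49.4], [38.5, 38.9, 40.1, 46.2, 46.9]]
tcp XY 0.03097553738659878 -0.027999852965443668 0.2468588096943801 F [-5.8  1.9 24.4] [0.51 1.65 0.03] 5.55
```

View pics/v3.png

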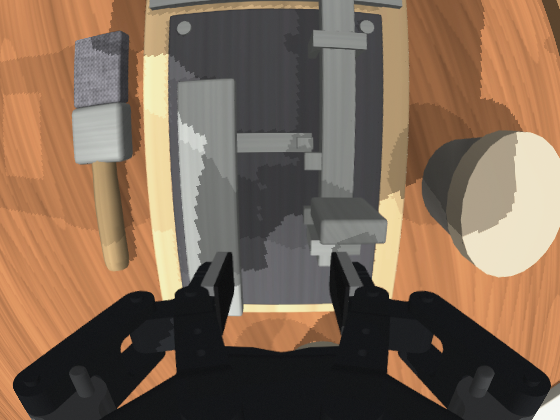

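The wrist view and the depth reading put the bar top at 75.9 mm, which is fully down. The lug is at (348,215), with the right fingertip behind it. Now I'll push along tool x while still pressing down.

send_rows(
  xyz=[
    [4, 0, 2],
    [8, 0, 2],
    [12, 0, 2],
    [16, 0, 2],
    [20, 0, 2],
    [24, 0, 2],
    [28, 0, 2],
    [28, 0, 2],
  ],
  spin=[0, 0, 0, 0, 0, 0, 0, 0],
)

```text
time_s: 6.55
position: [0.5462, -0.0693, 0.2472]
tool_rot: [[0.342, 0.94, 0.011], [0.94, -0.342, -0.01], [-0.006, 0.013, -1.0]]
ft_force: [-5.4, -13.7, 19.6]
grip_width: 0.0461
```

```bash
python3 -c "
from h import *
check('v4')"
```

```text
bar 1958 [[-9.7, -8.9, 0.2, 9.1, 9.8], [35.2, 35.9, 45.1, 54.0, 54.8], [74.4, 74.8, 75.9, 77.0, 77.4]]
lugtop 2432 [[46.1, 47.3, 57.4, 69.7, 71.2], [-11.6, -4.9, 12.9, 18.4, 18.6], [98.3, 99.4, 103.8, 109.5, 111.6]]
plinth 3376 [[22.2, 22.8, 30.1, 37.1, 37.8], [-19.2, -15.8, 17.9, 46.8, 49.4], [38.6, 39.0, 40.2, 46.2, 46.8]]
tcp XY 0.03190424658923721 -0.0015735080447279101 0.24717349615510897 F [ -6.  -12.   19.8] [-1.96  1.36  0.33] 6.6
```

The lug has moved about 13.6 mm and the bar is still fully down. About 32.4 mm remains.

send_rows(
  xyz=[
    [4, 0, 2.3],
    [8, 0, 2.3],
    [12, 0, 2.3],
    [16, 0, 2.3],
    [20, 0, 2.3],
    [24, 0, 2.3],
    [27, 0, 2.3],
    [29, 0, 2.3],
    [31, 0, 2.3],
    [31, 0, 2.3],
  ],
  spin=[0, 0, 0, 0, 0, 0, 0, 0, 0, 0],
)

```text
time_s: 7.85
position: [0.5571, -0.042, 0.2472]
tool_rot: [[0.341, 0.94, 0.014], [0.94, -0.341, -0.016], [-0.01, 0.018, -1.0]]
ft_force: [-6.8, -13.7, 22.1]
grip_width: 0.0462
```

```bash
python3 -c "
from h import *
check('v5')"
```

```text
bar 1898 [[-9.7, -8.9, 1.2, 9.3, 9.8], [35.3, 36.2, 44.3, 54.0, 54.8], [74.7, 75.0, 76.0, 91.2, 98.6]]
lugtop 2405 [[46.2, 47.4, 58.3, 70.1, 71.3], [17.0, 24.0, 41.6, 47.0, 47.3], [98.3, 99.4, 103.8, 109.6, 111.6]]
plinth 2920 [[22.2, 22.9, 30.0, 37.3, 37.9], [-19.2, -15.6, 18.4, 47.0, 49.4], [38.6, 39.1, 40.2, 46.2, 46.9]]
tcp XY 0.032738258378438426 0.02782562121741803 0.24722414601451284 F [ -5.7 -12.1  22.3] [-1.97  1.52  0.22] 7.9
```

send_rows(
  xyz=[
    [2, 0, 2.3],
    [4, 0, 2.3],
    [5, 0, 2.3],
    [6, 0, 2.3],
    [7, 0, 2.3],
    [7, 0, 2.3],
  ],
  spin=[0, 0, 0, 0, 0, 0],
)

```text
time_s: 8.65
position: [0.5591, -0.0377, 0.2473]
tool_rot: [[0.34, 0.94, 0.014], [0.94, -0.34, -0.022], [-0.016, 0.02, -1.0]]
ft_force: [-11.4, -16.2, 24.0]
grip_width: 0.0464
```

```bash
python3 -c "
from h import *
check('v6')"
```

```text
bar 1917 [[-9.7, -8.8, 1.1, 9.2, 9.8], [35.4, 36.3, 43.9, 53.9, 54.8], [74.7, 75.0, 76.1, 95.5, 99.1]]
lugtop 2396 [[46.2, 47.4, 59.0, 70.4, 71.7], [21.2, 27.9, 45.4, 50.8, 51.1], [98.3, 99.5, 103.8, 109.6, 111.4]]
plinth 2843 [[22.2, 22.8, 30.1, 37.0, 37.7], [-18.8, -15.5, 19.1, 47.1, 49.4], [38.7, 39.1, 40.2, 46.2, 46.9]]
tcp XY 0.03317853802081081 0.03259731909948996 0.247219511566791 F [-11.2 -17.9  24. ] [-2.69  2.34  0.21] 8.7
```

send_rows(
  xyz=[
    [2, 0, 2.3],
    [4, 0, 2.3],
    [4.5, 0, 2.3],
    [4.5, 0, 2.3],
  ],
  spin=[0, 0, 0, 0],
)

```text
time_s: 9.2
position: [0.5598, -0.0363, 0.2473]
tool_rot: [[0.341, 0.94, 0.012], [0.94, -0.341, -0.03], [-0.024, 0.021, -0.999]]
ft_force: [-17.1, -21.2, 26.7]
grip_width: 0.0463
```

```bash
python3 -c "
from h import *
check('v7')"
```

```text
bar 1906 [[-9.8, -8.8, 1.1, 9.2, 9.8], [35.3, 36.5, 43.8, 53.9, 54.8], [74.6, 75.0, 76.1, 95.3, 98.9]]
lugtop 2409 [[46.2, 47.4, 59.2, 70.4, 71.8], [21.2, 28.0, 45.5, 50.9, 51.2], [98.3, 99.5, 103.8, 109.6, 111.6]]
plinth 2858 [[22.2, 22.9, 30.0, 37.3, 37.9], [-19.2, -15.6, 18.7, 47.1, 49.5], [38.7, 39.0, 40.2, 46.3, 46.9]]
tcp XY 0.03334936187071559 0.03410896078886123 0.24724475166795956 F [-16.2 -21.2  26. ] [-3.25  3.08 -0.3 ] 9.25
```

The bolt has stalled at its end stop: it has travelled 46 mm, and the force rises without further motion. I'll relax the sideways push with the bar still held, then lift off.

send_rows(
  xyz=[
    [1, 0, 2.3],
    [-1, 0, 2.3],
    [-2, 0, 2.3],
    [-2, 0, 0],
    [-2, 0, -6],
    [-2, 0, -15],
    [-2, 0, -35],
    [-2, 0, -65],
    [-2, 0, -90],
    [-2, 0, -90],
  ],
  spin=[0, 0, 0, 0, 0, 0, 0, 0, 0, 0],
)

```text
time_s: 10.5
position: [0.5581, -0.0356, 0.3385]
tool_rot: [[0.341, 0.94, 0.014], [0.94, -0.34, -0.031], [-0.024, 0.024, -0.999]]
ft_force: [1.0, -0.7, -0.7]
grip_width: 0.046
```

```bash
python3 - <<'E'
from h import *
check('v8')
for n in ["top","side"]:
    p=get_image(n); w=pts(p)
    for k in ["cup","mug","lidded_pot","brush","rib","slip_bowl","turned_stem"]:
        for d in nets.silhouettes(p,k)[:1]:
            q=w[d["pixels"]]; q=q[~np.isnan(q[:,0])]; print(n,k,round(d["confidence"],2),np.round(np.median(q,0),3))
E
```

```text
bar 780 [[-9.8, -9.0, 0.1, 9.0, 9.8], [35.2, 35.9, 45.1, 54.1, 54.9], [84.5, 84.9, 86.0, 87.0, 87.5]]
lugtop 635 [[46.3, 47.5, 58.6, 70.1, 71.2], [41.4, 41.8, 47.0, 51.0, 51.1], [98.3, 100.7, 103.7, 105.0, 105.4]]
plinth 1160 [[22.2, 22.7, 29.7, 37.3, 37.3], [-19.3, -16.8, 10.8, 47.1, 49.5], [38.4, 38.8, 39.9, 41.0, 41.6]]
tcp XY 0.03131071458127604 0.03418648957365244 0.3371004322362989 F [ 0.9 -0.  -0.4] [ 0.05  0.03 -0.  ] 10.55
top cup 0.77 [ 0.529 -0.24   0.022]
top mug 0.7 [0.489 0.206 0.012]
top lidded_pot 0.58 [ 0.691 -0.129  0.072]
top rib 0.7 [0.739 0.078 0.008]
top slip_bowl 0.83 [ 0.44  -0.479  0.026]
top turned_stem 0.76 [0.479 0.506 0.044]
side cup 0.87 [ 0.519 -0.214  0.05 ]
side mug 0.55 [0.486 0.217 0.05 ]
side lidded_pot 0.72 [ 0.664 -0.095  0.068]
side brush 0.79 [0.443 0.025 0.016]
side rib 0.7 [0.737 0.085 0.006]
side slip_bowl 0.85 [ 0.444 -0.484  0.032]
side turned_stem 0.66 [0.476 0.524 0.117]
```

View pics/v8.png

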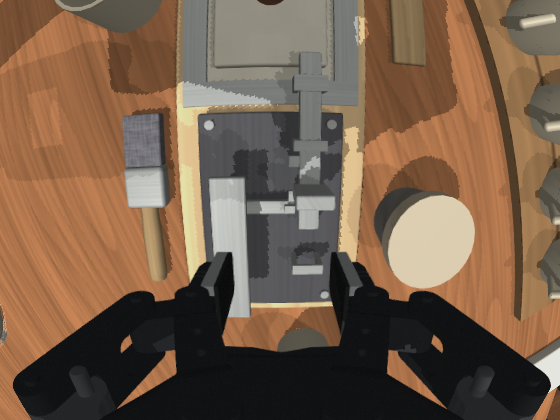

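The wrist view shows the bolt nose through the keeper at about (310,75), the lug at (315,198), the bar sprung up at (230,245), and the fingers clear. I'm handing the job in.

```bash
python3 -c "
from rig import env
print(env.close_job())"
```

```text
the job is handed in; nothing more can be done
None
```

The bolt is fully home in its keeper and the catch bar has sprung back up. I handed the job in at about 10.6 s. The hand-in reports no verdict, and I didn't test the lock by pushing the bolt back.

- **Method:** I pressed the bar onto its hard stop with one fingertip. I kept it down at about 20–27 N while the other fingertip pushed the lug. At the end stop I eased the sideways push with the bar still held, then lifted straight off.
- **Catch bar:** Its top read about 76 mm at every check while I pushed (fully down), and 86.0 mm after lift-off (fully up).
- **Bolt:** The lug moved about 46 mm, then stopped while the push force kept rising. It was still there after I lifted off, and the last wrist picture shows the bolt's nose through the keeper.
- **Forces:** The highest wrist force I read was about 38 N, and it was about 1 N once the arm was clear.
- **Pots and tools:** They were where they started, within what the cameras can resolve. The last top view missed the brush, but the side view found it in place. The top view also put the lidded pot about 2 cm off, probably because the arm partly hid it; the side view and wrist picture showed it unmoved.

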